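# Swap the hose port of a sanding box and hold the new one ready for its screws

## Robot

A 6-joint arm with a two-finger parallel gripper is mounted at the origin on the work surface. World frame = base frame: x ahead of the robot, y to its left, z up, the work surface at z = 0. Lengths are in m, angles in degrees, forces in N, time in s.
With the tool pointing down it reaches from about 0.3 to 0.75 m from the base axis. Payload 8.5 kg.
Tool frame: the origin (TCP) lies at the very end of the fingers, on their centre line; the grasp point (between the pads) lies 19 mm behind it; z points along the fingers, y is the line along which they close (so a half turn about z gives the same grasp; the last joint's range is limited). The gripper opens to 85 mm and grips with 20 to 120 N. Pads are 22 mm wide; open, the fingers measure 114 mm over their backs; the gripper's body (76 mm by 85 mm) begins 54 mm behind the grasp point. The pads swing forward as they close: fully open they stand 13 mm farther back than shut.
Start: joints at [60.831, 21.807, 74.336, -0, 83.858, -12.336], TCP at [0.159, 0.526, 0.231] pointing down, gripper open.
Joint ranges: [-178.18, 178.18], [-50.72, 133.34], [12.68, 142.11], [-81.47, 261.47], [9.98, 163.14], [-165.26, 165.26]. Speed limits (degrees/s): [136.94, 136.94, 180, 180, 180, 180].

## Interface

Orientations are given as a 3x3 rotation matrix whose columns are the frame's x, y, z axes.
In Python, from rig import observe, cams, ticket gives the robot as it stands.
- The arm moves only by the tool move_arm, never from a script. Its arguments are lists of equal length, an entry for each row: "jaw": the finger opening in cm, from 0 to 8.54; "dp": the shift along the tool's x, y, z in cm, a list of three; "turn": the turn, a rotation vector about the tool's x, y, z in rad, a list of three. In form: {"jaw": [jaw, ...], "dp": [[tx, ty, tz], ...], "turn": [[wx, wy, wz], ...]}. A call has 1 to 12 rows; each row shifts and turns the commanded pose from where the row before left it, along the tool's axes as they then stand; what a row does not reach is not made up. A row lasts 1/12 s, in which the tool goes at most 41.7 mm and 7.16 degrees, less where a joint would pass 70% of its speed; a pose out of reach is approached as far as the arm can. A call is refused whole if a number of a shift passes 4.17 or a number of a turn 0.125, either way. A call with a gripper value outside its range is refused whole. The fingers move at their own pace and stop on an object; "force" is the grip in N (left out, the last holds). Time passes only in rows, so rows that do not move let the fingers close. It gives the time, the measured TCP pose, the force, the opening and the grip force at its end, in the units of the state.
- observe(): the state, without advancing time (a new reading comes with each control period).
- cams.get_image(name): name is "scene" or "top" or "wrist"; returns (picture, depth): 420x560x3 uint8, red, green, blue; 420x560 float32, m along the optical axis (not along the pixel's ray), 0 where there is no reading.
- cams.calibration(name): a dict with "vertical_fov" (degrees; the focal length in pixels is half the picture's height over the tangent of half this angle, whatever the lens; pixels are square), "cx", "cy" (the principal point, pixels), "view" (4x4, takes a point from world to camera coordinates); the wrist camera has in their place "tool_from_camera" (4x4, takes a point from camera to tool coordinates, whose origin is the TCP and whose axes are the flange's). Camera axes: x right, y up, looking along -z (the intrinsics and any distortion apply to the point x, -y, -z); pixel columns grow to the right and rows downward; lengths in m; the calibration is good to about 2 mm. A picture is of the moment at which its call begins: read the wrist's pose just before it. calibration takes no time and is no camera call.
- ticket.close_job(): hands the job in; it is judged then, once.
Trained networks look in the newest picture that a camera, given by its name, has taken for a name from the list of things; names that differ only in an ending like _2 or _b are one class to them, and where a whole thing is asked for, a point or a joint stands for the part that bears it (a point fixed in the world has none). Each returns a list of dicts, best first, with "p" (0 to 1); they miss things now and then, are a little off and sometimes report something else, mostly with a low value. They report only what shows in the picture. A call takes as long as a camera call.
- cams.spot_in(camera, query): "box" ([centre column, centre row, width, height] as shares, 0 to 1, of the picture: columns of its width, rows of its height, round what is visible of it).
- cams.outline_of(camera, query): "mask" (420x560 bool, what is visible of it) and "box" ([centre column, centre row, width, height] as shares, 0 to 1, of the picture: columns of its width, rows of its height, round what is visible of it).
- cams.mark_of(camera, query): "location" ([column, row] as shares, 0 to 1, of the picture: columns of its width, rows of its height: a listed point, or the origin of a listed thing).
The state is a dict: "time_s": time; "q": joint angles; "qvel": joint speeds; "joint_efforts": joint torques, N m; "position": TCP position; "tool_rot": TCP orientation; "ft_force": force on the tool from outside, world axes, zero at the start; "wrist_torque": the same for the moment, N m; "grip_width": finger opening in m; "gripper_force": force on a finger pad.
Only numpy, scipy, OpenCV 4.12 (cv2) and the standard library are available. Lean on these libraries where they do the work, as an engineer would, in place of code of your own. Each camera call takes 0.05 s, during which the arm holds its last target. There are 200 camera calls.

## Task

We are changing the hose port on the upside-down sanding box, and the old narrow port has its screws out: first lift it off and lower it (do not drop it) onto the empty dowel of the rack, dowel through its bore and flange right down on the board, and let go. Then pick up the loose rectangular-flanged port with the wide spigot and hold it level over the outlet, spigot up, about 15 mm clear of the panel, with its four screw holes squarely over the four threaded inserts so I can start the long screws. Finish still holding it there, hovering and steady, and leave everything else on the bench where it is.

Things in the scene. Friction and masses are not known exactly. Their poses are not given: they have to be found in the camera images.
- dust_box: plywood downdraft sanding box lying upside down, fixed: 240 x 180 mm, 100 mm tall, on a 260 x 200 x 12 mm lip. Origin under its centre at bench level; x along the 240 mm side, z up. Upper panel: 62 mm outlet in the centre, round it four brass threaded inserts (11 mm across, 5 mm thread), 94 mm apart along x, 66 mm along y; the old port covers them at the start
- outlet (a point): centre of the outlet, level with the box's upper face (100 mm above the bench); axes as the box
- thread0 (a point): mouth of one threaded insert, 47 mm along +x and 33 mm along +y of the box from the outlet centre
- thread2 (a point): mouth of the insert diagonally across, at -47 mm x and -33 mm y
- old_port: old grey plastic port loose over the outlet: flange 116 x 88 x 6 mm, four 10 mm holes, narrow round spigot 36 mm outside, 30 mm bore right through, its top 51 mm above the origin (foot flares by 4 mm up to 13 mm above the origin). Origin: centre of the flange's underside, on the spigot's axis; x along the 116 mm side, z up. About 0.12 kg; grip across the spigot
- new_port: port to fit, flat on the bench to the robot's right: flange as the old one, wide round spigot 50 mm outside, 44 mm bore, top 51 mm above the origin (foot flares by 4 mm up to 13 mm). Four 10 mm holes 94 mm apart along x, 66 mm along y, centred on the spigot; fits either way round. Origin: centre of the flange's underside; x along the 116 mm side, z up. About 0.16 kg; grip across the spigot
- hole0 (a point): centre of one screw hole of the new port at the flange's underside, +47 mm x, +33 mm y from its origin
- hole2 (a point): centre of the screw hole diagonally across, -47 mm x, -33 mm y
- rack: fixed plywood rack on the robot's left: board 270 x 100 x 18 mm with two upright wooden dowels, 19 mm thick and 65 mm tall above the board, 70 mm either side of its middle. Origin under its centre at bench level, x along the board. The dowel at +x is empty; the one at -x carries the tape roll.
- post_foot (a point): foot of the empty dowel, on its axis and level with the board's upper face (18 mm above the bench)
- tape_roll: roll of masking tape, 100 mm across, 36 mm high, lying round the other dowel; origin at its underside; leave it
- round_port: another grey port that does not fit: round flange 100 mm across with three holes, 44 mm spigot, top 51 mm high; loose on the bench to the robot's right; leave it
- sample_block: stained wood sample, 50 x 110 x 30 mm, on the bench near the robot; leave it
- sanding_block: cork-soled sanding block, 110 x 62 x 34 mm, on the bench to the left near the robot; leave it
- screw_dish: round steel dish with screws, 84 mm across, 22 mm high, near the robot; leave it
- screwdriver: screwdriver 160 mm long, lying beyond the box and the rack; origin at its middle; leave it
- finish_can: can of finish, 84 mm across, 110 mm high, beyond the box on the right; leave it

How it is judged (in metres and radians):
On the way:
1. the old port hangs on the empty dowel, flange down on the rack's board, and is let go (horizontal distance between old_port and post_foot below 0.009 m and z of old_port in the frame of post_foot below 0.005 m and angle between old_port's own z axis and vertical below 0.1 rad and contact force between old_port and the fingers below 0.1 N), for 0.2 s.
At the end, for the whole second after the job is handed in: Old port down round the empty dowel (within 5 mm of the board), level, let go. New port held by the fingers alone, still, level within 4 degrees, underside 7 to 27 mm above the box panel and not touching, each screw hole within 4 mm of an insert's centre seen from above, either way round (horizontal distance between old_port and post_foot below 0.009 m and z of old_port in the frame of post_foot below 0.005 m and angle between old_port's own z axis and vertical below 0.1 rad and contact force between old_port and the arm below 0.1 N and ((horizontal distance between hole0 and thread0 below 0.004 m and horizontal distance between hole2 and thread2 below 0.004 m) or (horizontal distance between hole0 and thread2 below 0.004 m and horizontal distance between hole2 and thread0 below 0.004 m)) and z of new_port in the frame of outlet between 0.007 and 0.027 m and angle between new_port's own z axis and vertical below 0.07 rad and contact force between new_port and the fingers above 2 N and contact force between new_port and dust_box below 0.05 N and linear speed of new_port below 0.02 m/s and angular speed of new_port below 0.2 rad/s); the arm keeps its last pose, push and grip.
It fails at once if a port is dropped (falls free for more than about 25 mm) ((linear speed of old_port above 0.7 m/s and contact force between old_port and the fingers below 0.05 N) or (linear speed of new_port above 0.7 m/s and contact force between new_port and the fingers below 0.05 N)).
It fails at once if something else on the bench is shifted by more than 15 mm (distance of any of tape_roll, round_port, sample_block, sanding_block, screw_dish, screwdriver, finish_can from where it was at the start of the episode above 0.015 m).
It also fails if it takes over 64 s, if anything falls off the work surface, if the arm or the gripper's body presses on something with over 40 N, if the wrist force passes 120 N, or if a joint passes its speed limit or range.

## Working session

There is one attempt and no reset: what is moved stays moved. The work goes in short steps, Python scripts to look and compute and a tool call to move; the robot and the scene stay as the last step left them, time stands still between calls to the robot, and variables do not carry over. Pictures are saved under pics/ and viewed, at most 10 in all, crops included, and the job is handed in when it is done.

Besides the shell and the picture viewer there is one more tool, called by a JSON object that holds its "name" and its "arguments". move_arm: Moves the arm, as the interface text tells. Its arguments: {"type":"object","properties":{"jaw":{"type":"array","items":{"type":"number"}},"dp":{"type":"array","items":{"type":"array","items":{"type":"number"}}},"turn":{"type":"array","items":{"type":"array","items":{"type":"number"}}},"force":{"type":"number"}},"required":["jaw","dp","turn"]}

```bash
ls; mkdir -p pics
cat > h.py <<'E'
import numpy as np, cv2
from rig import observe, cams, ticket
def grab(n):
    s=observe(); im,d=cams.get_image(n); return s,im,d
def pose(n,s):
    c=cams.calibration(n)
    if 'view' in c: return c,np.linalg.inv(np.array(c['view']))
    T=np.eye(4);T[:3,:3]=np.array(s['tool_rot']);T[:3,3]=s['position']
    return c,T@np.array(c['tool_from_camera'])
def cloud(n,s,d):
    c,T=pose(n,s); f=210/np.tan(np.radians(c['vertical_fov'])/2)
    v,u=np.mgrid[:420,:560]
    P=np.stack([(u-c['cx'])/f*d,-(v-c['cy'])/f*d,-d],-1)
    W=P@T[:3,:3].T+T[:3,3]; W[d==0]=np.nan
    return W
E
python3 - <<'E'
from h import *
s,im,d=grab('top'); print({k:v for k,v in cams.calibration('top').items()}); print({k:v for k,v in cams.calibration('wrist').items()})
cv2.imwrite('pics/top.png',im[...,::-1]); W=cloud('top',s,d); np.save('top.npy',W)
print(s['position'],s['tool_rot'])
for n in ['old_port','new_port','rack','dust_box','round_port','tape_roll']:
    r=cams.outline_of('top',n)
    for q in r[:2]:
        m=q['mask']; X=W[m]; X=X[~np.isnan(X[:,0])]
        print(n,round(q['p'],2),np.round(np.array(q['box'])*[560,420,560,420]),np.round(np.median(X,0),3),np.round(np.nanpercentile(X,98,axis=0),3),np.round(np.nanpercentile(X,2,axis=0),3))
E
```

```text
pics
{'vertical_fov': 51.72408608510053, 'cx': 282.6543051384809, 'cy': 205.60722771326041, 'view': array([[ 0.00927236, -0.99995273, -0.00292677, -0.03231727],
       [ 0.978761  ,  0.00847634,  0.20482933, -0.55000909],
       [-0.20479484, -0.00476386,  0.97879333, -1.29814921],
       [ 0.        ,  0.        ,  0.        ,  1.        ]])}
{'vertical_fov': 67.63025163042497, 'cx': 282.3566912411732, 'cy': 210.35211098962625, 'tool_from_camera': array([[ 1.78185863e-04,  9.51326553e-01,  3.08184618e-01,
         7.73254388e-02],
       [ 9.99999897e-01, -2.97895177e-04,  3.41385458e-04,
         8.04669930e-04],
       [ 4.16575762e-04,  3.08184525e-01, -9.51326508e-01,
        -1.42680144e-01],
       [ 0.00000000e+00,  0.00000000e+00,  0.00000000e+00,
         1.00000000e+00]])}
[0.1591236  0.52616718 0.23070732] [[-9.57153283e-01  2.89580882e-01 -7.10823579e-04]
 [ 2.89581594e-01  9.57152455e-01 -1.29527424e-03]
 [ 3.05279877e-04 -1.44561742e-03 -9.99998908e-01]]
old_port 0.64 [287. 190.  45.  39.] [ 0.588 -0.04   0.105] [0.64  0.018 0.149] [ 0.542 -0.096  0.018]
new_port 0.87 [381. 197.  40.  37.] [ 0.599 -0.341  0.005] [ 0.655 -0.288  0.051] [ 0.549 -0.407 -0.003]
new_port 0.43 [287. 195.  76.  93.] [ 0.559 -0.035  0.099] [0.71  0.067 0.104] [ 0.458 -0.141  0.009]
rack 0.57 [177. 219.  48.  86.] [0.538 0.322 0.018] [0.642 0.388 0.079] [0.387 0.254 0.011]
dust_box 0.64 [285. 196.  75.  90.] [ 0.56  -0.035  0.099] [0.708 0.067 0.105] [ 0.458 -0.141  0.009]
dust_box 0.45 [177. 241.  38.  33.] [0.44  0.311 0.052] [0.487 0.355 0.058] [0.396 0.259 0.024]
round_port 0.65 [403. 243.  28.  34.] [ 0.436 -0.407  0.006] [ 0.485 -0.37   0.052] [ 0.395 -0.456 -0.001]
round_port 0.54 [380. 193.  40.  43.] [ 0.599 -0.34   0.006] [ 0.655 -0.286  0.051] [ 0.55  -0.404 -0.002]
tape_roll 0.6 [175. 240.  36.  31.] [0.443 0.305 0.051] [0.49  0.353 0.058] [0.396 0.259 0.017]
```

View pics/top.png

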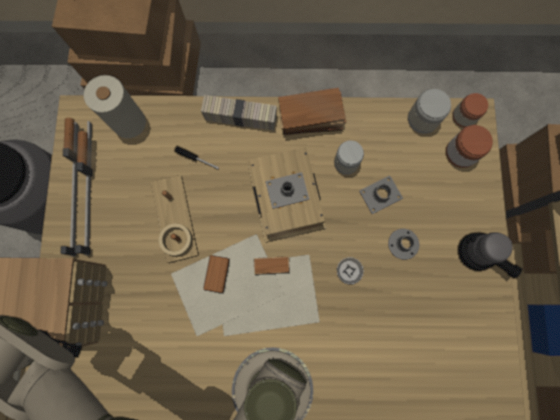

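The top view shows the box at about (287,195) with the old port on it at (287,190). The new port is at (381,195), the round port at (403,243), the rack at (175,218) with its empty dowel near (167,195), and the tape at (175,240).

```bash
cat >> h.py <<'E'
def rect(W,c,r,z0,z1):
    m=(np.hypot(W[...,0]-c[0],W[...,1]-c[1])<r)&(W[...,2]>z0)&(W[...,2]<z1)
    X=W[m]; R=cv2.minAreaRect((X[:,:2]*1000).astype(np.float32)); b=cv2.boxPoints(R)
    e=[b[1]-b[0],b[2]-b[1]]; l=max(e,key=np.linalg.norm)
    return len(X),np.round(R[0],1),np.round(R[1],1),'yaw',round(float(np.degrees(np.arctan2(l[1],l[0]))%180),1),'z',round(float(np.median(X[:,2])),4)
def circ(W,c,r,z0,z1):
    m=(np.hypot(W[...,0]-c[0],W[...,1]-c[1])<r)&(W[...,2]>z0)&(W[...,2]<z1)
    X=W[m]; (q,R)=cv2.minEnclosingCircle((X[:,:2]*1000).astype(np.float32)); return len(X),np.round(q,1),round(R,1),np.round(np.median(X,0),4)
E
python3 - <<'E'
from h import *
W=np.load('top.npy')
print('box',rect(W,(.585,-.04),.18,.09,.102))
print('box',rect(W,(.585,-.04),.18,.09,.115))
print('oldflange',rect(W,(.585,-.04),.085,.1035,.111)); print('oldtop',circ(W,(.585,-.04),.06,.14,.16))
print('newfl',rect(W,(.6,-.345),.08,.0035,.015)); print('newtop',circ(W,(.6,-.345),.06,.04,.06))
print('rack',rect(W,(.52,.32),.17,.012,.024)); print('dowel',circ(W,(.58,.34),.06,.06,.1)); print('dowel2',circ(W,(.45,.31),.03,.06,.1))
E
```

```text
box (3102, array([592.4, -37.5]), array([241.8, 180.3]), 'yaw', 13.5, 'z', 0.0989)
box (4382, array([592.4, -37.5]), array([241.8, 180.3]), 'yaw', 13.5, 'z', 0.1)
oldflange (715, array([585.7, -34.1]), array([156.3, 163. ]), 'yaw', 177.0, 'z', 0.1059)
oldtop (52, array([589.6, -39.8]), 18.3, array([ 0.5882, -0.0386,  0.1488]))
newfl (558, array([ 601.9, -343.5]), array([146.5, 155.4]), 'yaw', 115.7, 'z', 0.006)
newtop (67, array([ 602.7, -346.7]), 25.7, array([ 0.603 , -0.3496,  0.0487]))
rack (1996, array([517.3, 322.7]), array([271.1, 101.2]), 'yaw', 14.7, 'z', 0.0174)
dowel (38, array([583.9, 339.6]), 9.4, array([0.5822, 0.3376, 0.0802]))
dowel2 (40, array([449.4, 304.3]), 9.8, array([0.4482, 0.3026, 0.0796]))
```

{"name": "move_arm", "arguments": {"jaw": [8.5,8.5,8.5,8.5,8.5,8.5,8.5,8.5,8.5,8.5,8.5,8.5], "dp": [[-2.4,-1.74,0],[-2.4,-1.74,0],[-2.4,-1.74,0],[-2.4,-1.74,0],[-2.4,-1.74,0],[-2.4,-1.74,0],[-2.4,-1.74,0],[-2.4,-1.74,0],[-2.4,-1.74,0],[-2.4,-1.74,0],[-2.4,-1.74,0],[-2.4,-1.74,0]], "turn": [[0,0,0],[0,0,0],[0,0,0],[0,0,0],[0,0,0],[0,0,0],[0,0,0],[0,0,0],[0,0,0],[0,0,0],[0,0,0],[0,0,0]]}}

```text
time_s: 1.35
position: [0.3751, 0.2419, 0.2314]
tool_rot: [[-0.957, 0.29, 0.0], [0.29, 0.957, 0.0], [-0.0, 0.0, -1.0]]
ft_force: [0.4, -0.9, 0.5]
grip_width: 0.0851
gripper_force: 0.0
```

{"name": "move_arm", "arguments": {"jaw": [8.5,8.5,8.5,8.5,8.5,8.5,8.5,8.5,8.5,8.5,8.5,8.5], "dp": [[-2.4,-1.74,0],[-2.4,-1.74,0],[-2.4,-1.74,0],[-2.4,-1.74,0],[-2.4,-1.74,0],[-2.4,-1.74,0],[-2.4,-1.74,0],[-2.4,-1.74,0],[-2.4,-1.74,0],[-2.4,-1.74,0],[-2.4,-1.74,0],[-2.4,-1.74,0]], "turn": [[0,0,0],[0,0,0],[0,0,0],[0,0,0],[0,0,0],[0,0,0],[0,0,0],[0,0,0],[0,0,0],[0,0,0],[0,0,0],[0,0,0]]}}

```text
time_s: 2.35
position: [0.5904, -0.0414, 0.2313]
tool_rot: [[-0.957, 0.29, -0.0], [0.29, 0.957, 0.0], [0.0, 0.0, -1.0]]
ft_force: [-0.2, -0.5, 0.5]
grip_width: 0.085
gripper_force: 0.0
```

Run:
```python
from h import *
s,im,d=grab('wrist'); cv2.imwrite('pics/w1.png',im[...,::-1]); W=cloud('wrist',s,d); np.save('w1.npy',W)
R=np.array(s['tool_rot']); print(s['time_s'],s['position'],R[:,0],s['grip_width'])
print('box',rect(W,(.592,-.0375),.2,.095,.1025))
print('top',circ(W,(.59,-.039),.04,.14,.16))
print('fl',rect(W,(.59,-.039),.074,.1035,.1085),rect(W,(.59,-.039),.09,.1045,.1085))
```

```text
2.35 [ 0.59035216 -0.04139679  0.23126642] [-9.57117870e-01  2.89698764e-01  9.00456690e-05] 0.08503128649245018
box (38961, array([606.2, -81.7]), array([241.2, 272.3]), 'yaw', 103.6, 'z', 0.1002)
top (855, array([592.6, -39.2]), 18.0, array([ 0.594 , -0.0393,  0.1503]))
fl (9849, array([593.1, -39.3]), array([ 88.8, 116.6]), 'yaw', 105.0, 'z', 0.1062) (9742, array([593.1, -39.4]), array([ 88.8, 116.5]), 'yaw', 105.0, 'z', 0.1062)
```

View pics/w1.png

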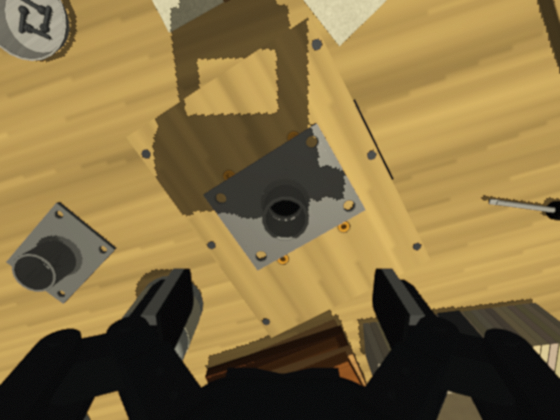

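The old port sits turned 90° on the box: its flange's long side is at 105° and its spigot is at (285,208). The four brass inserts show outside it near (345,227), (283,259), (228,173) and (290,133). The new port is at lower left, around (55,255).

Run:
```python
from h import *
im=cv2.imread('pics/w1.png'); W=np.load('w1.npy'); hsv=cv2.cvtColor(im,cv2.COLOR_BGR2HSV)
for (u,v) in [(345,227),(283,259),(228,173),(290,133)]:
    w=hsv[v-12:v+13,u-12:u+13].astype(int); 
    m=(w[...,1]>np.percentile(w[...,1],80))&(w[...,0]<25); ys,xs=np.nonzero(m)
    p=W[v-12:v+13,u-12:u+13][m]; print(u,v,len(xs),np.median(xs)+u-12,np.median(ys)+v-12,np.round(np.nanmedian(p,0),4))
m=(np.abs(W[...,2]-.1)<.003); n,l,st,c=cv2.connectedComponentsWithStats(m.astype(np.uint8)); 
for i in np.argsort(-st[1:,4])[:3]+1: 
    P=W[l==i]; R=cv2.minAreaRect((P[:,:2]*1000).astype(np.float32)); print(st[i],R)
cv2.imwrite('pics/c1.png',cv2.resize(im[110:280,190:380],None,fx=4,fy=3.5,interpolation=cv2.INTER_CUBIC))
```

```text
345 227 122 344.0 227.0 [0.635  0.007  0.0999]
283 259 105 283.0 261.0 [ 0.6512 -0.0585  0.0998]
228 173 117 226.0 173.0 [ 0.5544 -0.0824  0.0999]
290 133 108 291.0 134.0 [ 0.538  -0.0174  0.0998]
[  126    16   305   322 38599] ((595.5347900390625, -37.36115264892578), (241.16616821289062, 181.0293426513672), 13.568639755249023)
[306 136  12  12 105] ((549.3028564453125, -2.1459875106811523), (8.663725852966309, 9.478160858154297), 30.457849502563477)
[216 194  10   9  82] ((573.7922973632812, -94.1490707397461), (8.28040599822998, 7.648989200592041), 69.36956024169922)
```

View pics/c1.png

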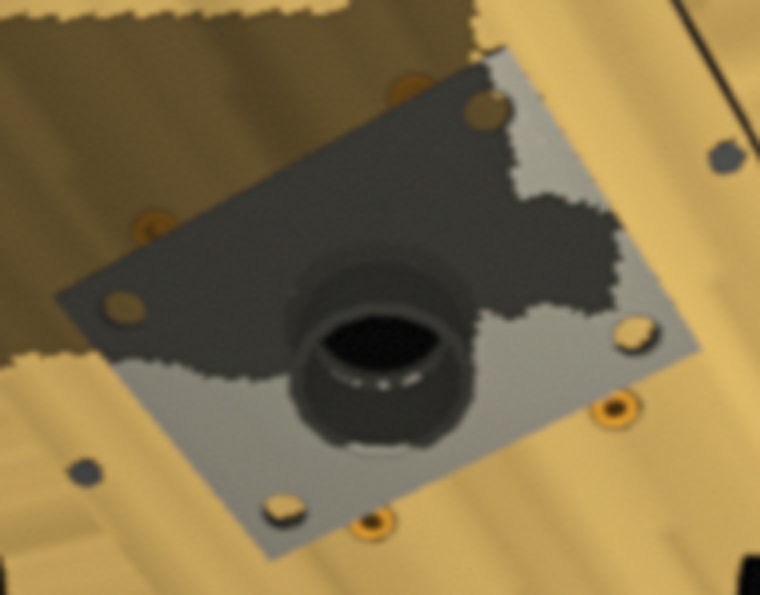

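{"name": "move_arm", "arguments": {"jaw": [8.5,8.5,8.5,8.5,8.5,8.5,8.5], "dp": [[-0.18,0.26,2.0],[0,0,2.0],[0,0,2.0],[0,0,2.0],[0,0,2.0],[0,0,1.7],[0,0,0]], "turn": [[0,0,0],[0,0,0],[0,0,0],[0,0,0],[0,0,0],[0,0,0],[0,0,0]]}}

```text
time_s: 2.98
position: [0.5905, -0.0377, 0.111]
tool_rot: [[-0.957, 0.29, -0.006], [0.29, 0.957, 0.002], [0.006, -0.0, -1.0]]
ft_force: [0.4, 0.1, -1.1]
grip_width: 0.0849
gripper_force: 0.0
```

{"name": "move_arm", "arguments": {"jaw": [2.5,2.5,2.5,2.5,2.5,2.5,2.5,2.5,2.5,2.5], "dp": [[0,0,0],[0,0,0],[0,0,0],[0,0,0],[0,0,0],[0,0,0],[0,0,0],[0,0,0],[0,0,0],[0,0,0]], "turn": [[0,0,0],[0,0,0],[0,0,0],[0,0,0],[0,0,0],[0,0,0],[0,0,0],[0,0,0],[0,0,0],[0,0,0]], "force": 40}}

```text
time_s: 3.82
position: [0.5927, -0.0383, 0.1157]
tool_rot: [[-0.957, 0.29, 0.002], [0.29, 0.957, -0.001], [-0.003, 0.0, -1.0]]
ft_force: [-1.0, 1.3, 6.2]
grip_width: 0.0353
gripper_force: 40.1
```

{"name": "move_arm", "arguments": {"jaw": [2.5,2.5,2.5,2.5,2.5,2.5,2.5,2.5], "dp": [[0,0,-0.6],[0,0,-1.4],[0,0,-2.0],[0,0,-2.5],[0,0,-2.5],[0,0,-2.5],[0,0,-1.5],[0,0,-0.5]], "turn": [[0,0,0],[0,0,0],[0,0,0],[0,0,0],[0,0,0],[0,0,0],[0,0,0],[0,0,0]]}}

```text
time_s: 4.48
position: [0.5927, -0.0382, 0.2525]
tool_rot: [[-0.957, 0.289, 0.005], [0.289, 0.957, -0.001], [-0.005, 0.0, -1.0]]
ft_force: [0.6, -0.1, -0.4]
grip_width: 0.0353
gripper_force: 40.1
```

Run:
```python
from h import *
s,im,d=grab('wrist'); cv2.imwrite('pics/w2.png',im[...,::-1]); W=cloud('wrist',s,d); np.save('w2.npy',W)
print(s['position'],s['ft_force'],s['grip_width'])
```

```text
[ 0.59270169 -0.03820889  0.25250602] [ 0.62744541 -0.11372831 -0.42864642] 0.0353317179115408
```

{"name": "move_arm", "arguments": {"jaw": [2.5,2.5,2.5,2.5,2.5,2.5,2.5,2.5,2.5,2.5,2.5,2.5], "dp": [[0.5,1.0,0],[1.0,2.0,0],[1.0,2.0,0],[1.0,2.0,0],[1.0,2.2,0],[1.0,2.2,0],[1.0,2.2,0],[1.0,2.2,0],[1.0,2.2,0],[1.0,2.2,0],[1.0,2.0,0],[1.0,1.0,0]], "turn": [[0,0,0],[0,0,0],[0,0,0],[0,0,0],[0,0,0],[0,0,0],[0,0,0],[0,0,0],[0,0,0],[0,0,0],[0,0,0],[0,0,0]]}}

```text
time_s: 5.53
position: [0.548, 0.2198, 0.2474]
tool_rot: [[-0.958, 0.288, -0.003], [0.288, 0.958, 0.0], [0.003, -0.001, -1.0]]
ft_force: [-0.0, -0.0, -1.1]
grip_width: 0.0353
gripper_force: 40.1
```

Run:
```python
from h import *
s,im,d=grab('wrist'); cv2.imwrite('pics/w3.png',im[...,::-1]); W=cloud('wrist',s,d); np.save('w3.npy',W)
print(s['position'],s['tool_rot'][:,0],s['grip_width'])
print('dowel',circ(W,(.585,.34),.04,.075,.095)); print('rack',rect(W,(.52,.32),.17,.013,.022))
```

```text
[0.54800343 0.21980042 0.24743829] [-0.95768098  0.28781532  0.00307901] 0.03533858209585864
dowel (274, array([587.6, 341.1]), 9.5, array([0.586 , 0.3392, 0.0822]))
rack (13563, array([505.2, 327.4]), array([307.3, 128.6]), 'yaw', 28.0, 'z', 0.0181)
```

View pics/w3.png

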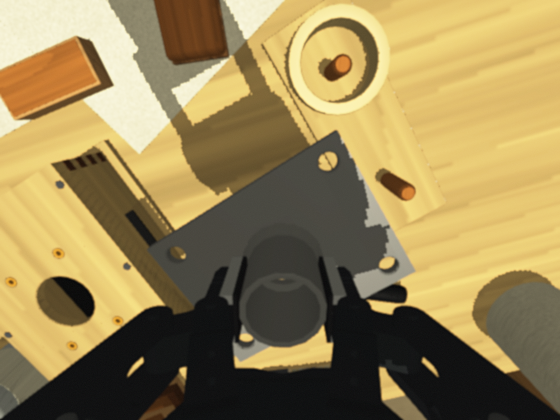

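View pics/w2.png

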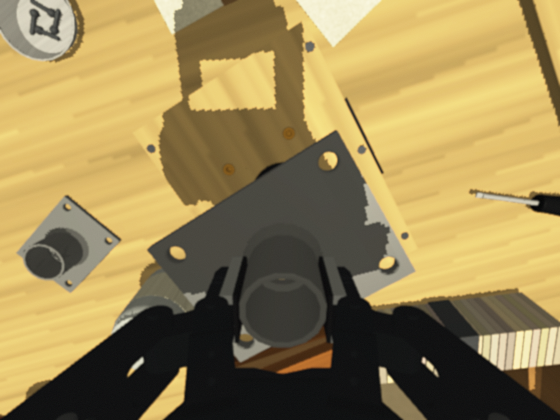

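The grasp is good and the dowel shows clear at (400,187). All four inserts are visible at (58,253), (11,282), (118,320) and (72,346), with the outlet at (65,300).

Run:
```python
from h import *
W=np.load('w3.npy'); im=cv2.imread('pics/w3.png'); hsv=cv2.cvtColor(im,cv2.COLOR_BGR2HSV).astype(int)
c=np.array([.548,.2198])
print('held',rect(W,c,.078,.232,.2455))
print('heldtop',circ(W,c,.03,.275,.29))
pts=[]
for (u,v) in [(58,253),(11,282),(118,320),(72,346)]:
    w=hsv[v-9:v+10,max(u-9,0):u+10]; m=(w[...,1]>185)&(w[...,0]<22); ys,xs=np.nonzero(m)
    uc,vc=(xs.min()+xs.max())/2+max(u-9,0),(ys.min()+ys.max())/2+v-9
    p=np.nanmedian(W[v-9:v+10,max(u-9,0):u+10][m],0); pts.append(p); print(len(xs),uc,vc,xs.ptp() if hasattr(xs,'ptp') else np.ptp(xs),np.ptp(ys),np.round(p,4))
pts=np.array(pts); print('c',pts.mean(0), [np.linalg.norm(pts[i,:2]-pts[j,:2]).round(4) for i in range(4) for j in range(i)])
```

```text
held (20786, array([548.7, 220.2]), array([ 88.7, 116.8]), 'yaw', 105.3, 'z', 0.238)
heldtop (4828, array([543.3, 221.3]), 29.5, array([0.546 , 0.2203, 0.2823]))
58 58.0 252.5 8 7 [ 0.5418 -0.0175  0.1   ]
57 11.0 281.5 8 7 [ 0.5573 -0.0813  0.1002]
46 117.5 320.0 7 6 [0.6336 0.0051 0.1002]
43 71.5 345.0 7 6 [ 0.6488 -0.0592  0.1004]
c [ 0.59539214 -0.03826523  0.10017968] [np.float64(0.0656), np.float64(0.0945), np.float64(0.1152), np.float64(0.1149), np.float64(0.0942), np.float64(0.0661)]
```

{"name": "move_arm", "arguments": {"jaw": [2.5,2.5,2.5,2.5,2.5,2.5,2.5,2.5,2.5], "dp": [[-0.17,0.8,0],[0,1.6,0],[0,2.0,0],[0,2.2,0],[0,2.2,0],[0,2.0,0],[0,1.4,0],[0,0.44,0],[0,0,0]], "turn": [[0,0,0],[0,0,0],[0,0,0],[0,0,0],[0,0,0],[0,0,0],[0,0,0],[0,0,0],[0,0,0]]}}

```text
time_s: 6.33
position: [0.5878, 0.3378, 0.2483]
tool_rot: [[-0.957, 0.289, -0.001], [0.289, 0.957, -0.001], [0.001, -0.001, -1.0]]
ft_force: [-0.3, -0.7, -0.8]
grip_width: 0.0356
gripper_force: 40.1
```

{"name": "move_arm", "arguments": {"jaw": [2.5,2.5,2.5,2.5,2.5,2.5,2.5,2.5,2.5,2.5], "dp": [[0,0,1.0],[0,0,2.0],[0,0,2.0],[0,0,2.0],[0,0,2.0],[0,0,2.0],[0,0,1.5],[0,0,0.5],[0,0,0],[0,0,0]], "turn": [[0,0,0],[0,0,0],[0,0,0],[0,0,0],[0,0,0],[0,0,0],[0,0,0],[0,0,0],[0,0,0],[0,0,0]]}}

```text
time_s: 7.17
position: [0.5878, 0.3372, 0.1199]
tool_rot: [[-0.957, 0.29, 0.001], [0.29, 0.957, 0.0], [-0.001, 0.0, -1.0]]
ft_force: [-0.7, -0.0, -0.5]
grip_width: 0.0355
gripper_force: 40.1
```

{"name": "move_arm", "arguments": {"jaw": [2.5,2.5,2.5,2.5,2.5,2.5,2.5,2.5,2.5,2.5], "dp": [[0.21,0.26,0],[0,0,0],[0,0,0],[0,0,0.6],[0,0,0.8],[0,0,0.8],[0,0,0.8],[0,0,0.5],[0,0,0],[0,0,0]], "turn": [[0,0,0],[0,0,0],[0,0,0],[0,0,0],[0,0,0],[0,0,0],[0,0,0],[0,0,0],[0,0,0],[0,0,0]]}}

```text
time_s: 8.0
position: [0.5861, 0.3408, 0.0839]
tool_rot: [[-0.957, 0.29, -0.001], [0.29, 0.957, -0.0], [0.001, -0.0, -1.0]]
ft_force: [0.4, -0.3, -0.7]
grip_width: 0.0354
gripper_force: 40.1
```

{"name": "move_arm", "arguments": {"jaw": [2.5,2.5,2.5,2.5,2.5,2.5,2.5,2.5,2.5,2.5], "dp": [[0,0,0.6],[0,0,0.8],[0,0,0.8],[0,0,0.8],[0,0,0.8],[0,0,0.6],[0,0,0.3],[0,0,0.2],[0,0,0.1],[0,0,0]], "turn": [[0,0,0],[0,0,0],[0,0,0],[0,0,0],[0,0,0],[0,0,0],[0,0,0],[0,0,0],[0,0,0],[0,0,0]]}}

```text
time_s: 8.83
position: [0.5863, 0.3409, 0.0344]
tool_rot: [[-0.957, 0.29, 0.0], [0.29, 0.957, 0.0], [-0.0, 0.0, -1.0]]
ft_force: [0.0, 0.2, -0.9]
grip_width: 0.0356
gripper_force: 40.1
```

{"name": "move_arm", "arguments": {"jaw": [2.5,2.5,2.5,2.5], "dp": [[0,0,0.1],[0,0,0.05],[0,0,0],[0,0,0]], "turn": [[0,0,0],[0,0,0],[0,0,0],[0,0,0]]}}

```text
time_s: 9.17
position: [0.5865, 0.341, 0.0337]
tool_rot: [[-0.957, 0.289, 0.001], [0.289, 0.957, 0.0], [-0.001, 0.001, -1.0]]
ft_force: [-0.8, 0.1, 6.5]
grip_width: 0.0355
gripper_force: 40.6
```

{"name": "move_arm", "arguments": {"jaw": [8.5,8.5,8.5,8.5,8.5,8.5,8.5,8.5], "dp": [[0,0,0],[0,0,0],[0,0,0],[0,0,0],[0,0,0],[0,0,0],[0,0,0],[0,0,0]], "turn": [[0,0,0],[0,0,0],[0,0,0],[0,0,0],[0,0,0],[0,0,0],[0,0,0],[0,0,0]]}}

```text
time_s: 9.83
position: [0.5862, 0.3408, 0.0328]
tool_rot: [[-0.957, 0.29, -0.0], [0.29, 0.957, -0.0], [0.0, -0.0, -1.0]]
ft_force: [-0.2, 0.3, 0.7]
grip_width: 0.0851
gripper_force: 0.0
```

{"name": "move_arm", "arguments": {"jaw": [8.5,8.5,8.5,8.5,8.5,8.5,8.5,8.5,8.5,8.5], "dp": [[0,0,-0.5],[0,0,-1.5],[0,0,-2.5],[0,0,-3],[0,0,-3],[0,0,-3],[0,0,-3],[0,0,-2.5],[0,0,-1.5],[0,0,0]], "turn": [[0,0,0],[0,0,0],[0,0,0],[0,0,0],[0,0,0],[0,0,0],[0,0,0],[0,0,0],[0,0,0],[0,0,0]]}}

```text
time_s: 10.67
position: [0.587, 0.3412, 0.2424]
tool_rot: [[-0.957, 0.289, 0.007], [0.29, 0.957, 0.003], [-0.006, 0.005, -1.0]]
ft_force: [0.1, -0.1, 0.6]
grip_width: 0.0849
gripper_force: 0.0
```

Run:
```python
from h import *
s,im,d=grab('wrist'); cv2.imwrite('pics/w4.png',im[...,::-1]); W=cloud('wrist',s,d)
print(s['position'],s['grip_width'])
c=(.587,.341)
print('dowel',circ(W,c,.012,.075,.095)); print('top',circ(W,c,.025,.062,.0735)); print('fl',rect(W,c,.078,.0215,.027))
m=(np.hypot(W[...,0]-c[0],W[...,1]-c[1])<.07)&(W[...,2]>.0215)&(W[...,2]<.027);P=W[m];print(np.linalg.lstsq(np.c_[P[:,:2]-c,np.ones(len(P))],P[:,2],rcond=None)[0])
T=np.load('top.npy'); im=cv2.imread('pics/top.png')
r=rect(T,(.6027,-.3467),.075,.0045,.02); print(r)
```

```text
[0.58703047 0.34119808 0.24241168] 0.08491200461757036
dowel (270, array([588., 341.]), 9.5, array([0.5865, 0.3416, 0.0824]))
top (396, array([587.2, 341.7]), 17.9, array([0.5848, 0.3425, 0.0688]))
fl (5945, array([587.5, 341.5]), array([ 88.5, 116.2]), 'yaw', 104.9, 'z', 0.0242)
[ 0.00039448 -0.00064846  0.02423163]
(447, array([ 598. , -351.7]), array([128.9, 136.4]), 'yaw', 132.1, 'z', 0.0067)
```

Run:
```python
from h import *
for f in ['w1.npy','w2.npy']:
    W=np.load(f); print(rect(W,(.604,-.345),.076,.0035,.0085),circ(W,(.604,-.345),.04,.045,.055))
```

```text
(3318, array([ 606.1, -346.4]), array([ 88.1, 119.1]), 'yaw', 117.2, 'z', 0.0064) (661, array([ 606.2, -346.1]), 26.0, array([ 0.6054, -0.3468,  0.0501]))
(3059, array([ 606. , -346.3]), array([ 88.4, 118.9]), 'yaw', 117.1, 'z', 0.0065) (578, array([ 605.7, -346.6]), 26.4, array([ 0.6055, -0.3463,  0.0502]))
```

{"name": "move_arm", "arguments": {"jaw": [8.5,8.5,8.5,8.5,8.5,8.5,8.5,8.5,8.5,8.5,8.5,8.5], "dp": [[-0.9,-2.72,0],[-0.9,-2.72,0],[-0.9,-2.72,0],[-0.9,-2.72,0],[-0.9,-2.72,0],[-0.9,-2.72,0],[-0.9,-2.72,0],[-0.9,-2.72,0],[-0.9,-2.72,0],[-0.9,-2.72,0],[-0.9,-2.72,0],[-0.9,-2.72,0]], "turn": [[0,0,0],[0,0,0],[0,0,0],[0,0,0],[0,0,0],[0,0,0],[0,0,0],[0,0,0],[0,0,0],[0,0,0],[0,0,0],[0,0,0]]}}

```text
time_s: 11.72
position: [0.5943, -0.0041, 0.2362]
tool_rot: [[-0.957, 0.29, -0.003], [0.29, 0.957, 0.001], [0.003, -0.0, -1.0]]
ft_force: [0.1, 0.4, -0.4]
grip_width: 0.0852
gripper_force: 0.0
```

{"name": "move_arm", "arguments": {"jaw": [8.5,8.5,8.5,8.5,8.5,8.5,8.5,8.5,8.5,8.5,8.5,8.5], "dp": [[-0.9,-2.72,0],[-0.9,-2.72,0],[-0.9,-2.72,0],[-0.9,-2.72,0],[-0.9,-2.72,0],[-0.9,-2.72,0],[-0.9,-2.72,0],[-0.9,-2.72,0],[-0.9,-2.72,0],[-0.9,-2.72,0],[-0.9,-2.72,0],[-0.9,-2.72,0]], "turn": [[0,0,0],[0,0,0],[0,0,0],[0,0,0],[0,0,0],[0,0,0],[0,0,0],[0,0,0],[0,0,0],[0,0,0],[0,0,0],[0,0,0]]}}

```text
time_s: 12.72
position: [0.6034, -0.3477, 0.2359]
tool_rot: [[-0.957, 0.29, -0.002], [0.29, 0.957, 0.002], [0.003, 0.001, -1.0]]
ft_force: [1.2, 0.1, -0.6]
grip_width: 0.0849
gripper_force: 0.0
```

{"name": "move_arm", "arguments": {"jaw": [8.5,8.5,8.5,8.5,8.5,8.5,8.5,8.5,8.5], "dp": [[0,0,0],[0,0,0],[0,0,0],[0,0,0],[0,0,0],[0,0,0],[0,0,0],[0,0,0],[0,0,0]], "turn": [[0,0,0.115],[0,0,0.115],[0,0,0.115],[0,0,0.115],[0,0,0.115],[0,0,0.115],[0,0,0.115],[0,0,0],[0,0,0]]}}

```text
time_s: 13.47
position: [0.6036, -0.3464, 0.2364]
tool_rot: [[-0.458, 0.889, -0.002], [0.889, 0.458, 0.001], [0.002, -0.001, -1.0]]
ft_force: [-0.5, 0.2, 0.2]
grip_width: 0.085
gripper_force: 0.0
```

Run:
```python
from h import *
s,im,d=grab('wrist'); cv2.imwrite('pics/w5.png',im[...,::-1]); W=cloud('wrist',s,d)
R=np.array(s['tool_rot']);print(s['position'],s['q'],R[:,0])
r=rect(W,(.606,-.346),.08,.0035,.0085);print(r,circ(W,(.606,-.346),.04,.045,.055))
dl=np.array([r[1][0]/1000,r[1][1]/1000,.014])-s['position']; print('dp tool cm',np.round(R.T@dl*100,2),'xyaw',np.degrees(np.arctan2(R[1,0],R[0,0])))
```

```text
[ 0.60364782 -0.3463626   0.23642427] [-3.95660290e+01  3.74215669e+01  4.60955304e+01 -9.09536784e-04
  9.66164353e+01 -6.68024260e+01] [-0.45765929  0.88912508  0.00213595]
(4806, array([ 606. , -346.6]), array([ 88. , 115.9]), 'yaw', 117.2, 'z', 0.0062) (452, array([ 606. , -346.6]), 25.0, array([ 0.6065, -0.3479,  0.0509]))
dp tool cm [-0.18  0.22 22.24] xyaw 117.23623619503233
```

{"name": "move_arm", "arguments": {"jaw": [8.5,8.5,8.5,8.5,8.5,8.5,8.5,8.5,8.5,8.5], "dp": [[-0.18,0.22,1.0],[0,0,2.5],[0,0,3.0],[0,0,3.0],[0,0,3.0],[0,0,3.0],[0,0,2.7],[0,0,2.5],[0,0,1.5],[0,0,0]], "turn": [[0,0,0],[0,0,0],[0,0,0],[0,0,0],[0,0,0],[0,0,0],[0,0,0],[0,0,0],[0,0,0],[0,0,0]]}}

```text
time_s: 14.35
position: [0.6049, -0.3457, 0.0109]
tool_rot: [[-0.456, 0.89, -0.006], [0.89, 0.456, 0.005], [0.007, -0.003, -1.0]]
ft_force: [0.5, 0.3, -0.0]
grip_width: 0.085
gripper_force: 0.0
```

{"name": "move_arm", "arguments": {"jaw": [4,4,4,4,4,4,4,4,4], "dp": [[0,0,0],[0,0,0],[0,0,0],[0,0,0],[0,0,0],[0,0,0],[0,0,0],[0,0,0],[0,0,0]], "turn": [[0,0,0],[0,0,0],[0,0,0],[0,0,0],[0,0,0],[0,0,0],[0,0,0],[0,0,0],[0,0,0]], "force": 45}}

```text
time_s: 15.1
position: [0.6074, -0.3477, 0.0178]
tool_rot: [[-0.455, 0.891, 0.002], [0.891, 0.455, -0.002], [-0.003, 0.001, -1.0]]
ft_force: [0.1, 0.0, 6.5]
grip_width: 0.0496
gripper_force: 47.1
```

{"name": "move_arm", "arguments": {"jaw": [4,4,4,4,4,4,4,4,4,4], "dp": [[0,0,-0.5],[0,0,-1.5],[0,0,-2.5],[0,0,-3],[0,0,-3],[0,0,-3],[0,0,-3],[0,0,-2.5],[0,0,-1.5],[0,0,0]], "turn": [[0,0,0],[0,0,0],[0,0,0],[0,0,0],[0,0,0],[0,0,0],[0,0,0],[0,0,0],[0,0,0],[0,0,0]]}}

```text
time_s: 15.93
position: [0.6074, -0.3476, 0.2253]
tool_rot: [[-0.455, 0.891, 0.006], [0.891, 0.455, -0.005], [-0.007, 0.003, -1.0]]
ft_force: [0.4, 0.3, -1.5]
grip_width: 0.0493
gripper_force: 47.1
```

{"name": "move_arm", "arguments": {"jaw": [4,4,4,4,4,4,4,4,4], "dp": [[0.8,0.5,0],[1.8,1.2,0],[2.1,1.4,0],[2.1,1.4,0],[2.1,1.4,0],[2.1,1.4,0],[2.0,1.4,0],[1.0,0.7,0],[0.5,0.4,0]], "turn": [[0,0,0],[0,0,0],[0,0,0],[0,0,0],[0,0,0],[0,0,0],[0,0,0],[0,0,0],[0,0,0]]}}

```text
time_s: 16.68
position: [0.6278, -0.1711, 0.2195]
tool_rot: [[-0.457, 0.89, -0.002], [0.89, 0.457, 0.001], [0.002, -0.001, -1.0]]
ft_force: [0.1, -0.1, -1.3]
grip_width: 0.0495
gripper_force: 47.0
```

{"name": "move_arm", "arguments": {"jaw": [4,4,4,4,4,4,4,4,4,4,4,4], "dp": [[0,0,0],[0,0,0],[0,0,0],[0,0,0],[0,0,0],[0,0,0],[0,0,0],[0,0,0],[0,0,0],[0,0,0],[0,0,0],[0,0,0]], "turn": [[0,0,-0.09],[0,0,-0.12],[0,0,-0.12],[0,0,-0.12],[0,0,-0.12],[0,0,-0.12],[0,0,-0.12],[0,0,-0.12],[0,0,-0.12],[0,0,-0.12],[0,0,-0.12],[0,0,-0.04]]}}

```text
time_s: 17.68
position: [0.6277, -0.1743, 0.2198]
tool_rot: [[-0.972, -0.234, -0.001], [-0.234, 0.972, 0.0], [0.001, 0.001, -1.0]]
ft_force: [-0.3, -0.1, -1.8]
grip_width: 0.0493
gripper_force: 47.0
```

{"name": "move_arm", "arguments": {"jaw": [4,4,4], "dp": [[0,0,0],[0,0,0],[0,0,0]], "turn": [[0,0,0],[0,0,0],[0,0,0]]}}

```text
time_s: 17.93
position: [0.6279, -0.1739, 0.2204]
tool_rot: [[-0.974, -0.227, -0.001], [-0.227, 0.974, 0.0], [0.001, 0.0, -1.0]]
ft_force: [-0.1, -0.5, -1.0]
grip_width: 0.0497
gripper_force: 47.0
```

Run:
```python
from h import *
s,im,d=grab('wrist'); cv2.imwrite('pics/w6.png',im[...,::-1]); W=cloud('wrist',s,d); np.save('w6.npy',W)
R=np.array(s['tool_rot']);p=np.array(s['position']);print(p,np.round(R,3),s['grip_width'])
print('held',rect(W,p[:2],.078,p[2]-.020,p[2]-.004))
print('xyaw',np.degrees(np.arctan2(R[1,0],R[0,0])))
```

```text
[ 0.62789289 -0.17386223  0.22035095] [[-0.974 -0.227 -0.001]
 [-0.227  0.974  0.   ]
 [ 0.001  0.    -1.   ]] 0.04967884984936114
held (17266, array([ 627.7, -174.1]), array([117. ,  88.6]), 'yaw', 13.2, 'z', 0.2088)
xyaw -166.86926102409151
```

View pics/w6.png

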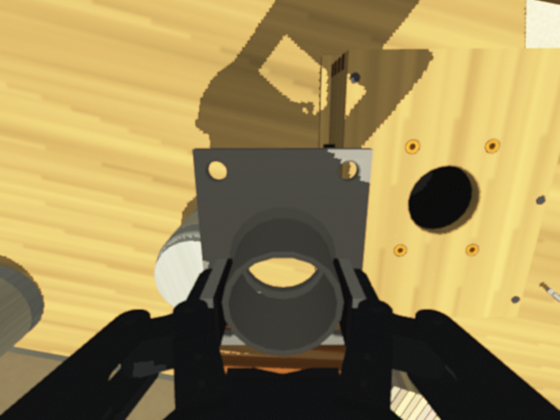

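The port is held level, with holes visible at (218,170) and (348,170). All four inserts are visible at (412,146), (491,146), (400,250) and (472,250).

```bash
cat >> h.py <<'E'
def inserts(im,W,px):
    hsv=cv2.cvtColor(im,cv2.COLOR_BGR2HSV).astype(int); pts=[]
    for (u,v) in px:
        w=hsv[v-10:v+11,u-10:u+11]; m=(w[...,1]>185)&(w[...,0]<22)
        X=W[v-10:v+11,u-10:u+11][m]; X=X[np.abs(X[:,2]-.1)<.004]; pts.append((X.min(0)+X.max(0))/2)
    return np.array(pts)
E
python3 - <<'E'
from h import *
W=np.load('w6.npy'); im=cv2.imread('pics/w6.png')
P=inserts(im,W,[(412,146),(491,146),(400,250),(472,250)]); print(P.round(4),'c',P.mean(0).round(4),[np.linalg.norm(P[i,:2]-P[j,:2]).round(4) for i in range(4) for j in range(i)])
e=(P[2]-P[0]+P[3]-P[1]); yb=np.degrees(np.arctan2(e[1],e[0])); print('yaw',yb)
h=np.array([.6277,-.1741]); p=np.array([.6279,-.1739]);R=np.array([[-.974,-.227],[-.227,.974]])
print('dp cm',(R.T@(P.mean(0)[:2]-h)*100).round(2))
# flange edge straight fit yaw & tilt
m=(np.hypot(*np.moveaxis(W[...,:2]-p,-1,0))<.075)&(np.abs(W[...,2]-.2088)<.006)
X=W[m]; print('tilt',np.linalg.lstsq(np.c_[X[:,:2]-p,np.ones(len(X))],X[:,2],rcond=None)[0])
E
```

```text
[[ 0.5571 -0.0806  0.0988]
 [ 0.5417 -0.0169  0.099 ]
 [ 0.6482 -0.0585  0.099 ]
 [ 0.6325  0.0056  0.0991]] c [ 0.5949 -0.0376  0.099 ] [np.float64(0.0656), np.float64(0.0937), np.float64(0.1144), np.float64(0.1145), np.float64(0.0936), np.float64(0.066)]
yaw 13.75345071733983
dp cm [ 0.1  14.04]
tilt [-0.00294031 -0.00139986  0.20874759]
```

{"name": "move_arm", "arguments": {"jaw": [4,4,4,4,4,4,4,4,4,4], "dp": [[0.1,0.8,0],[0,1.6,0],[0,2.0,0],[0,2.2,0],[0,2.2,0],[0,2.2,0],[0,1.8,0],[0,1.0,0],[0,0.24,0],[0,0,0]], "turn": [[0,0,-0.008],[0,0,0],[0,0,0],[0,0,0],[0,0,0],[0,0,0],[0,0,0],[0,0,0],[0,0,0],[0,0,0]]}}

```text
time_s: 18.82
position: [0.5938, -0.0369, 0.221]
tool_rot: [[-0.971, -0.238, 0.0], [-0.238, 0.971, -0.0], [-0.0, -0.0, -1.0]]
ft_force: [-0.3, -0.2, -1.7]
grip_width: 0.0499
gripper_force: 47.1
```

{"name": "move_arm", "arguments": {"jaw": [4,4,4,4,4,4,4,4,4,4,4], "dp": [[0,0,0.5],[0,0,1.0],[0,0,1.4],[0,0,1.4],[0,0,1.4],[0,0,1.2],[0,0,0.8],[0,0,0.4],[0,0,0],[0,0,0],[0,0,0]], "turn": [[0,0,0],[0,0,0],[0,0,0],[0,0,0],[0,0,0],[0,0,0],[0,0,0],[0,0,0],[0,0,0],[0,0,0],[0,0,0]]}}

```text
time_s: 19.73
position: [0.5942, -0.0375, 0.1405]
tool_rot: [[-0.972, -0.237, 0.001], [-0.237, 0.972, -0.0], [-0.001, -0.001, -1.0]]
ft_force: [-0.3, 0.2, -2.1]
grip_width: 0.0499
gripper_force: 47.1
```

Run:
```python
from h import *
s,im,d=grab('wrist'); cv2.imwrite('pics/w7.png',im[...,::-1]); W=cloud('wrist',s,d); np.save('w7.npy',W)
R=np.array(s['tool_rot']);p=np.array(s['position']);print(p,np.round(R,3),s['grip_width'],s['ft_force'])
print('held',rect(W,p[:2],.078,p[2]-.020,p[2]-.004))
m=np.abs(W[...,2]-.1)<.004; X=W[m]; print('panel z',np.median(X[:,2]))
cv2.imwrite('pics/c7.png',cv2.resize(im[130:290,170:400,::-1],None,fx=3.4,fy=3.4,interpolation=cv2.INTER_CUBIC))
```

```text
[ 0.59422921 -0.0374816   0.14046622] [[-0.972 -0.237  0.001]
 [-0.237  0.972 -0.   ]
 [-0.001 -0.001 -1.   ]] 0.04994609732889544 [-0.32115877  0.15678866 -2.1053619 ]
held (17271, array([594.1, -37.7]), array([117.2,  88.6]), 'yaw', 13.6, 'z', 0.1289)
panel z 0.1001285468119679
```

View pics/c7.png

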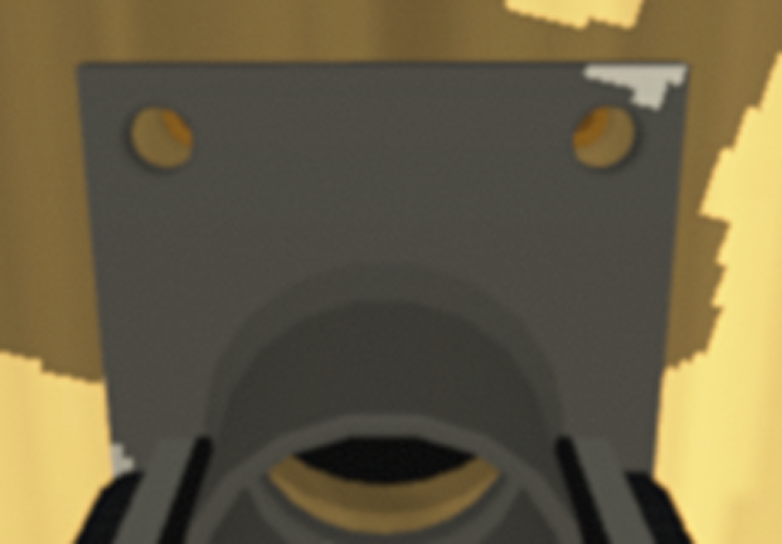

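{"name": "move_arm", "arguments": {"jaw": [4,4,4,4,4,4,4,4], "dp": [[-0.07,0,0.25],[0,0,0.3],[0,0,0.15],[0,0,0],[0,0,0],[0,0,0],[0,0,0],[0,0,0]], "turn": [[0,0,0],[0,0,0],[0,0,0],[0,0,0],[0,0,0],[0,0,0],[0,0,0],[0,0,0]]}}

```text
time_s: 20.45
position: [0.5946, -0.0371, 0.1329]
tool_rot: [[-0.972, -0.237, 0.0], [-0.237, 0.972, -0.0], [-0.0, -0.0, -1.0]]
ft_force: [-0.7, 1.0, -2.1]
grip_width: 0.0498
gripper_force: 47.1
```

Run:
```python
from h import *
s,im,d=grab('wrist'); W=cloud('wrist',s,d); p=np.array(s['position']);print(p,s['ft_force'],s['grip_width'])
print('held',rect(W,p[:2],.078,p[2]-.020,p[2]-.004))
# insert-orange vs hole pixels: back-project insert arcs seen in holes onto panel, compare with measured inserts
hsv=cv2.cvtColor(im,cv2.COLOR_RGB2HSV).astype(int)
m=(hsv[...,1]>185)&(hsv[...,0]<22)&(np.abs(W[...,2]-.1)<.005)
for t in [(.5571,-.0806),(.5417,-.0169)]:
    q=m&(np.hypot(W[...,0]-t[0],W[...,1]-t[1])<.012); print(q.sum(),W[q].mean(0).round(4) if q.any() else '',t)
t,imt,dt=grab('top'); cv2.imwrite('pics/top2.png',imt[...,::-1]); print(np.abs(imt.astype(int)-cv2.imread('pics/top.png')[...,::-1])[180:300,200:420].mean())
```

```text
[ 0.59459753 -0.03711268  0.13291634] [-0.66011956  1.04426897 -2.13742944] 0.04983669128913425
held (17281, array([594.4, -37.3]), array([117. ,  88.5]), 'yaw', 13.8, 'z', 0.1214)
64 [ 0.5591 -0.0823  0.0995] (0.5571, -0.0806)
72 [ 0.5425 -0.0135  0.0995] (0.5417, -0.0169)
17.72310606060606
```

```bash
python3 -c "
from rig import ticket; print(ticket.close_job())"
```

```text
the job is handed in; nothing more can be done
None
```

I've handed the job in; the hand-in gave no verdict. By my camera measurements, the old port is down on the empty dowel, let go with its flange flat on the board, and the new port is held steady and level about 15 mm above the panel, centred within about 1 mm of the four inserts.

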